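Weigh a part-used thread spool on the bench beam balance

ROBOT

A 7-joint arm with a two-finger parallel gripper is mounted at the origin on the work surface. World frame = base frame: x ahead of the robot, y to its left, z up, the work surface at z = 0. Lengths are in m, angles in rad, forces in N, time in s.
With the tool pointing down it reaches from about 0.4 to 0.85 m from the base axis. Payload 4.5 kg.
Tool frame: the origin (TCP) lies midway between the tips of the shut fingers; the grasp point (between the pads) lies 19 mm behind it; z points along the fingers, y is the line along which they close (so a half turn about z gives the same grasp; the last joint's range is limited). The gripper opens to 88 mm and grips with 3 to 60 N. Pads are 18 mm wide; open, the fingers measure 123 mm over their backs; the gripper's body (75 mm by 187 mm) begins 45 mm behind the grasp point.
Start: joints at [1.165, 0.689, -0.195, 1.565, 0.157, 0.902, -0.215], TCP at [0.266, -0.566, 0.239] pointing down, gripper open.
Joint ranges: [-3.01, 3.01], [-0.46, 2.08], [-1.47, 1.51], [0.13, 2.56], [-1, 4.14], [0.04, 2.09], [-2.66, 2.66]. Speed limits (rad/s): [2.57, 2.57, 3.14, 3.14, 3.14, 3.14, 3.14].

INTERFACE

Orientations are given as a unit quaternion [x, y, z, w].
In Python, from plant import r gives the robot as it stands. The module is installed in compiled form; this text tells all that it offers.
- The arm moves only by the tool step_arm, never from a script. Its argument "series" is a list of rows, each a list of 7 numbers: the shift along the world's x, y, z in mm, then the turn, a rotation vector about the world's x, y, z in rad, then the closure, from 0 (fully open) to 1 (shut). A call has 1 to 20 rows; each row shifts and turns the commanded pose from where the row before left it; what a row does not reach is not made up. A row lasts 1/10 s, in which the tool goes at most 50 mm and 8.59 degrees, less where a joint would pass 70% of its speed; a pose out of reach is approached as far as the arm can. A call is refused whole if a number of a shift passes 50 or a number of a turn 0.15, either way. A call with a gripper value outside its range is refused whole. The fingers move at their own pace and stop on an object; "force" is the grip in N (left out, the last holds). Time passes only in rows, so rows that do not move let the fingers close. It gives the time, the measured TCP pose, the force, the opening and the grip force at its end, in the units of the state.
- r.get_state(): the state, without advancing time (a new reading comes with each control period).
- r.snapshot(name): name is "side" or "top" or "wrist"; returns (picture, depth): 480x640x3 uint8, blue, green, red; 480x640 float32, m along the optical axis (not along the pixel's ray), 0 where there is no reading.
- r.get_calibration(name): a dict with "intrinsics" (3x3 intrinsics, pixels), "pose" (4x4, takes a point from camera to world coordinates). Camera axes: x right, y up, looking along -z (the intrinsics and any distortion apply to the point x, -y, -z); pixel columns grow to the right and rows downward; lengths in m; the calibration is good to about 2 mm. A picture is of the moment at which its call begins: read the wrist's pose just before it. get_calibration takes no time and is no camera call; for the wrist camera it gives the pose at the moment of the call.
- r.finish_job(): hands the job in; it is judged then, once.
The state is a dict: "clock": time; "q": joint angles; "qd": joint speeds; "joint_torque": joint torques, N m; "tool_pos": TCP position; "eef_rot": TCP orientation; "contact_force": force on the tool from outside, world axes, zero at the start; "moment": the same for the moment, N m; "opening": opening from 0.0 (shut) to 1.0 (fully open); "finger_force": force on a finger pad.
Only numpy, scipy, OpenCV 4.12 (cv2) and the standard library are available. Lean on these libraries where they do the work, as an engineer would, in place of code of your own. Each camera call takes 0.05 s, during which the arm holds its last target. There are 200 camera calls.

TASK

Hang the thread spool that is on a hanger rod in the fork of the bench balance, so that its ball rests on the two prongs, and let go of it. Then slide the poise along the beam until the beam floats level, and take the hand away. The balance is delicate: pinch and push it only lightly, and leave the other things on the bench where they are.

Things in the scene. Friction and masses are not known exactly. Their poses are not given: they have to be found in the camera images.
- stand: Fixed stand: base 66 x 315 x 12 mm and two cheeks (outside 40 mm apart, 30 mm wide, top 145 mm up) that carry the pivot. Origin on the table under the pivot, which is 135 mm up along its x axis. Its y axis runs along base and beam: +y to the fork, -y to the poise and, 240 mm out, a gate (2 thin posts 38 mm apart, top 177 mm up) round the beam's end. Nothing stands under the fork.
- beam (a joint): Tilt of the beam, rad: 0 is level, positive has the fork end up and the poise end down; stops at -0.14 and +0.14. A flexure pulls it to level with 0.2 N m per rad; swings die in about 1 s. Bare, without poise and load, it balances near level. It starts with the poise end down, on its stop.
- fork_seat (a point): Point of the beam, 99 mm from the pivot, where the ball's centre should hang. y along the beam, out of the fork's open end; z up. Two prongs along y, 18 mm apart, each 7 mm wide and 9 mm thick, tops 11 mm below this point; open end 26 mm further out, with a 5 mm long lip on each prong, top 4 mm below this point. Bridge 24 mm inward, counterweight (24 x 26 x 30 mm) on the beam 56 mm inward.
- beam_end (a point): Centre of the free end of the beam on the poise side, 240 mm from the pivot, within the gate.
- poise_mid (a point): Centre of the poise: a steel block 30 mm (across the beam, x) by 26 mm (along it, y) by 34 mm high, 0.18 kg, riding on the beam (bar 10 mm wide, 14 mm high) in line with the pivot. Its two sides across the beam can be gripped from above; it turns with the beam but gives no way sideways. Both fingers' forces on it together must stay under 30 N: pinch with 10 N or less.
- poise (a joint): Place of the poise along the beam, m: distance from the pivot minus 0.045; 0 is nearest the pivot, 0.16 furthest out. It stays where it is left (about 1.5 N of friction).
- spool_knob (a point): Centre of the wooden knob (18 mm diameter, 26 mm high, upright) on top of the spool's hanger rod: the place to grip. The spool is 48 mm wide, 50 mm high and stands on the table; a 5 mm rod rises from it through a 28 mm ball to the knob, whose centre is 140 mm above the spool's underside. Its weight is unknown, about 0.13 to 0.26 kg.
- spool_ball (a point): Centre of the spool's ball, 45 mm below the knob's centre and 95 mm above the spool's underside (45 mm above its top).

How it is judged:
By the outcome, as a careful person would: the job done as asked, in the order asked, and still so for the second after the job is handed in, with the robot touching nothing.
It also fails if it takes over 72 s, if anything falls off the work surface, if the arm or the gripper's body presses on something with over 40 N, if the wrist force passes 120 N, or if a joint passes its speed limit or range.

## Working session

There is one attempt and no reset: what is moved stays moved. The work goes in short steps, Python scripts to look and compute and a tool call to move; the robot and the scene stay as the last step left them, time stands still between calls to the robot, and variables do not carry over. Pictures are saved under pics/ and viewed, at most 10 in all, crops included, and the job is handed in when it is done.

Besides the shell and the picture viewer there is one more tool, called as name(argument=value, ...) on one line, values as JSON. step_arm: Moves the arm, as the interface text tells. Its arguments: {"type":"object","properties":{"series":{"type":"array"},"force":{"type":"number"}},"required":["series"]}

```bash
mkdir -p pics
cat > h.py <<'E'
import numpy as np,cv2
from plant import r
def snap(cam,name):
    c=r.get_calibration(cam); p,d=r.snapshot(cam)
    cv2.imwrite(f'pics/{name}.png',p); np.savez(f'pics/{name}.npz',p=p,d=d,K=c['intrinsics'],T=c['pose'])
def W(name,u,v,d=None,win=0):
    z=np.load(f'pics/{name}.npz'); K=z['K'];T=z['T']
    if d is None: d=z['d'][int(v),int(u)]
    x=(u-K[0,2])/K[0,0]*d; y=(v-K[1,2])/K[1,1]*d
    return (T@[x,-y,-d,1])[:3]
def cloud(name):
    z=np.load(f'pics/{name}.npz'); K=z['K'];T=z['T'];d=z['d']
    v,u=np.mgrid[:480,:640]
    P=np.stack([(u-K[0,2])/K[0,0]*d,-(v-K[1,2])/K[1,1]*d,-d,np.ones_like(d)],-1)@T.T
    P=P[...,:3]; P[d==0]=np.nan; return P
E
python3 - <<'E'
from h import *
print({k:np.round(v,3) for k,v in r.get_state().items()})
snap('side','s0');snap('top','t0')
for c in('side','top','wrist'):
    k=r.get_calibration(c);print(c,k['intrinsics'],np.round(k['pose'],3),[x for x in k])
E
```

```text
{'clock': np.float64(0.0), 'q': array([ 1.165,  0.69 , -0.195,  1.566,  0.157,  0.902, -0.215]), 'qd': array([-0.001,  0.   , -0.001, -0.001, -0.   ,  0.   , -0.   ]), 'joint_torque': array([-0.0000e+00, -5.2756e+01, -1.2670e+00, -1.5343e+01, -5.3000e-02,
        7.0000e-03,  0.0000e+00]), 'tool_pos': array([ 0.266, -0.565,  0.238]), 'eef_rot': array([ 0.976,  0.218, -0.   , -0.001]), 'contact_force': array([-0.012, -0.224,  0.154]), 'moment': array([ 0.042, -0.015, -0.03 ]), 'finger_force': np.float64(0.0), 'opening': np.float64(0.997)}
side [[448.71522459   0.         323.36982183]
 [  0.         448.71522459 234.75718924]
 [  0.           0.           1.        ]] [[-0.992  0.061 -0.11   0.44 ]
 [-0.125 -0.594  0.794  0.632]
 [-0.017  0.802  0.597  0.584]
 [ 0.     0.     0.     1.   ]] ['intrinsics', 'pose']
top [[560.45888948   0.         325.77087422]
 [  0.         560.45888948 239.05837497]
 [  0.           0.           1.        ]] [[ 0.002  0.983 -0.185  0.37 ]
 [-1.     0.003  0.008  0.034]
 [ 0.008  0.185  0.983  0.997]
 [ 0.     0.     0.     1.   ]] ['intrinsics', 'pose']
wrist [[390.47322387   0.         314.57721979]
 [  0.         390.47322387 243.60095317]
 [  0.           0.           1.        ]] [[ 0.427  0.87   0.247  0.329]
 [-0.904  0.411  0.114 -0.536]
 [-0.002 -0.272  0.962  0.385]
 [ 0.     0.     0.     1.   ]] ['intrinsics', 'pose']
```

View pics/s0.png

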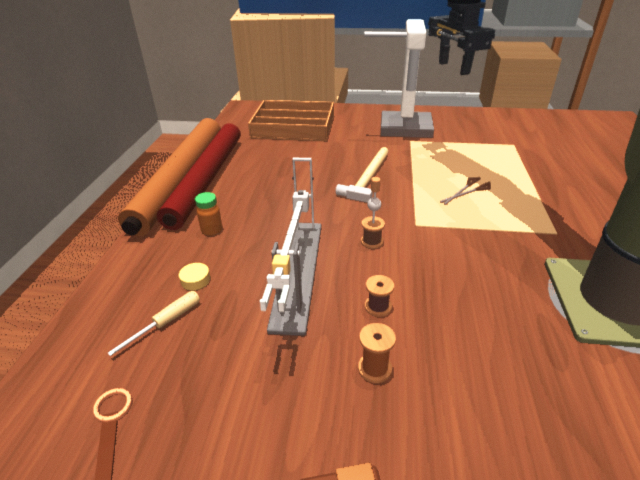

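View pics/t0.png

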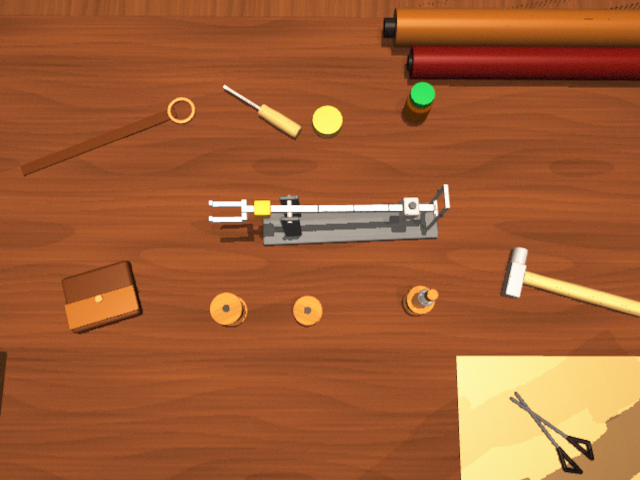

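The side view shows the spool with its knob at (376,184) and the beam running from the fork (275,295) to the gate (303,190). In the top view the knob is at (431,295), the fork prongs are at cols 210–245, row 211, the poise is at (411,206) and the cheeks are at (290,215).

Run:
```python
from h import *
P=cloud('t0')
def reg(n,u0,u1,v0,v1,zl,zh):
    Q=P[v0:v1,u0:u1].reshape(-1,3);Q=Q[(Q[:,2]>zl)&(Q[:,2]<zh)]
    print(n,len(Q),'med',np.round(np.median(Q,0),4),'min',np.round(Q.min(0),4),'max',np.round(Q.max(0),4))
reg('knob',415,445,280,310,.145,.17)
reg('ball',400,445,280,315,.08,.125)
reg('spooltop',400,445,280,320,.04,.06)
reg('poise',398,422,195,218,.12,.2)
reg('cw',252,272,198,218,.15,.22)
reg('fork',205,248,198,225,.12,.2)
reg('prongA',205,238,198,208,.12,.2)
reg('prongB',205,238,214,225,.12,.2)
reg('cheek',280,302,190,240,.1,.16)
reg('gate',425,455,180,230,.14,.2)
reg('base',262,440,200,248,.005,.02)
Q=P[195:222,300:400].reshape(-1,3);Q=Q[Q[:,2]>.08]
for y in np.arange(Q[:,1].min(),Q[:,1].max(),.02):
    q=Q[abs(Q[:,1]-y)<.01];print('beam',np.round(np.median(q,0),4))
P=cloud('s0')
reg('S knob',365,388,170,195,.125,.17)
reg('S ball',362,386,196,212,.08,.12)
for nm,im,b in(('t0','ct',(200,180,260,140)),):
    p=np.load('pics/t0.npz')['p'];x,y,w,h=b
    cv2.imwrite('pics/ct.png',cv2.resize(p[y:y+h,x:x+w],None,fx=3,fy=3,interpolation=2))
```

```text
knob 116 med [ 0.4433 -0.1317  0.1526] min [ 0.4355 -0.1408  0.1456] max [ 0.4524 -0.1235  0.1566]
ball 143 med [ 0.4396 -0.1268  0.1028] min [ 0.4301 -0.1442  0.0938] max [ 0.4578 -0.119   0.1097]
spooltop 396 med [ 0.4385 -0.125   0.0496] min [ 0.4202 -0.1563  0.0423] max [ 0.4672 -0.109   0.0554]
poise 288 med [ 0.5868 -0.1077  0.1249] min [ 0.573  -0.1213  0.1201] max [ 0.6022 -0.0951  0.1352]
cw 252 med [0.5764 0.1265 0.1551] min [0.5643 0.1137 0.1503] max [0.5884 0.1422 0.1597]
fork 493 med [0.5754 0.1773 0.1391] min [0.5571 0.1495 0.1264] max [0.5916 0.2119 0.1552]
prongA 175 med [0.5856 0.19   0.1378] min [0.582  0.1678 0.128 ] max [0.591  0.2119 0.1501]
prongB 146 med [0.5606 0.1888 0.1382] min [0.5571 0.1668 0.1302] max [0.565  0.2099 0.1497]
cheek 548 med [0.5768 0.084  0.1396] min [0.5567 0.0664 0.1015] max [0.6004 0.1013 0.1493]
gate 158 med [ 0.5879 -0.1528  0.1779] min [ 0.5707 -0.1571  0.1401] max [ 0.6084 -0.1496  0.1822]
base 4443 med [ 0.5745 -0.0171  0.0117] min [ 0.5431 -0.1785  0.005 ] max [0.6274 0.1397 0.0198]
beam [ 0.5847 -0.0893  0.1155]
beam [ 0.585  -0.0737  0.119 ]
beam [ 0.5844 -0.0534  0.1214]
beam [ 0.5838 -0.0337  0.1241]
beam [ 0.582  -0.0144  0.1272]
beam [0.581  0.0065 0.13  ]
beam [0.5798 0.0263 0.1323]
beam [0.5789 0.0461 0.135 ]
beam [0.5783 0.0627 0.1377]
S knob 130 med [ 0.4418 -0.1261  0.1442] min [ 0.4331 -0.1398  0.125 ] max [ 0.4503 -0.1209  0.1541]
S ball 155 med [ 0.4418 -0.124   0.1009] min [ 0.4294 -0.1377  0.0805] max [ 0.4539 -0.1156  0.1133]
```

View pics/ct.png

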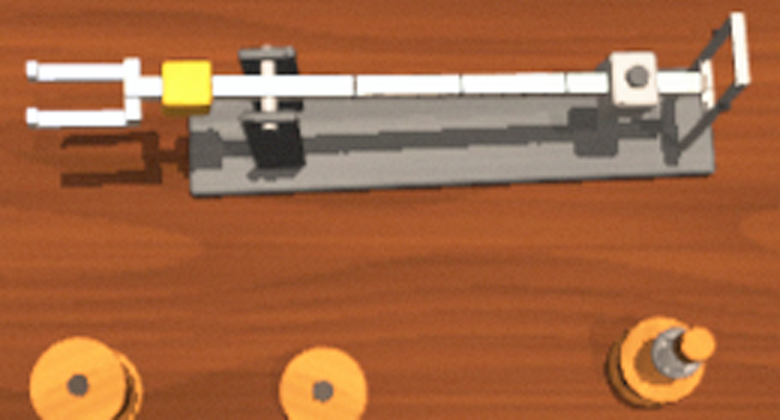

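The enlarged crop shows the poise at about (633,80), the yellow counterweight at (187,85), the prongs at rows 70 and 118, and the knob at (695,343). The measured sizes agree with those given: gap 18 mm, tilt 0.14, knob top at 153 mm. Before moving I'll check the lamp-like stand near the gripper.

Run:
```python
from h import *
for p in((407,124),(385,135),(430,130),(410,85),(415,35),(380,34),(367,34),(400,34)):print(p,np.round(W('s0',*p),3))
```

```text
(407, 124) [ 0.357 -0.699  0.028]
(385, 135) [ 0.422 -0.671  0.002]
(430, 130) [ 0.289 -0.673  0.023]
(410, 85) [ 0.361 -0.676  0.156]
(415, 35) [ 0.362 -0.663  0.293]
(380, 34) [ 0.455 -0.685  0.289]
(367, 34) [ 0.49  -0.683  0.289]
(400, 34) [ 0.401 -0.685  0.29 ]
```

step_arm(series=[[0, 40, 0, 0, 0, 0, 0], [0, 40, 0, 0, 0, 0, 0], [17.7, 35.4, 0, 0, 0, 0.118, 0], [17.7, 35.4, 0, 0, 0, 0.118, 0], [17.7, 35.4, 0, 0, 0, 0.118, 0], [17.7, 35.4, 0, 0, 0, 0.118, 0], [17.7, 35.4, 0, 0, 0, 0.118, 0], [17.7, 35.4, 0, 0, 0, 0.118, 0], [17.7, 35.4, 0, 0, 0, 0.118, 0], [17.7, 35.4, 0, 0, 0, 0.118, 0], [17.7, 35.4, 0, 0, 0, 0.118, 0], [17.7, 35.4, 0, 0, 0, 0.118, 0], [0, 0, 0, 0, 0, 0, 0], [0, 0, 0, 0, 0, 0, 0]])

```text
clock: 1.5
tool_pos: [0.443, -0.1311, 0.2385]
eef_rot: [0.689, 0.725, -0.0, -0.0]
contact_force: [0.1, 0.2, -0.8]
opening: 0.998
finger_force: 0.0
```

Run:
```python
from h import *
s=r.get_state();print({k:np.round(s[k],4) for k in('clock','q','tool_pos','eef_rot')})
snap('wrist','w1')
P=cloud('w1').reshape(-1,3)
Q=P[(P[:,2]>.145)&(P[:,2]<.165)&(abs(P[:,0]-.443)<.04)&(abs(P[:,1]+.13)<.04)]
print(len(Q),np.round(Q.min(0),4),np.round(Q.max(0),4))
Q=P[(P[:,2]>.045)&(P[:,2]<.055)&(abs(P[:,0]-.443)<.04)&(abs(P[:,1]+.13)<.04)]
print(len(Q),np.round(Q.min(0),4),np.round(Q.max(0),4))
```

```text
{'clock': np.float64(1.5), 'q': array([ 0.5245,  0.5164, -0.5101,  2.0286,  0.3878,  0.6914, -0.1833]), 'tool_pos': array([ 0.443 , -0.1311,  0.2385]), 'eef_rot': array([ 6.891e-01,  7.246e-01, -2.000e-04, -3.000e-04])}
668 [ 0.4348 -0.1415  0.145 ] [ 0.4521 -0.124   0.1559]
1356 [ 0.4203 -0.1511  0.0451] [ 0.4668 -0.1089  0.0534]
```

View pics/w1.png

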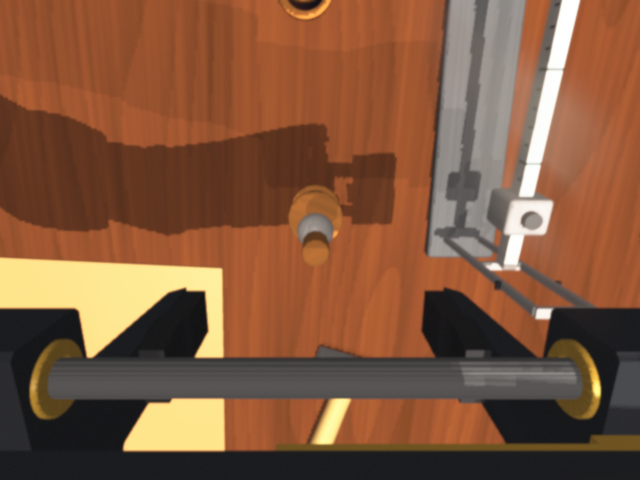

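The wrist view shows the knob at (316,250), between the open fingers, and the poise at (530,215). I'll descend and grip the knob.

step_arm(series=[[0, -1.5, -30, 0, 0, 0, 0], [0, 0, -30, 0, 0, 0, 0], [0, 0, -30, 0, 0, 0, 0], [0, 0, -27, 0, 0, 0, 0], [0, 0, 0, 0, 0, 0, 0.5], [0, 0, 0, 0, 0, 0, 1], [0, 0, 0, 0, 0, 0, 1], [0, 0, 0, 0, 0, 0, 1], [0, 0, 0, 0, 0, 0, 1], [0, 0, 0, 0, 0, 0, 1], [0, 0, 0, 0, 0, 0, 1], [0, 0, 0, 0, 0, 0, 1], [0, 0, 0, 0, 0, 0, 1], [0, 0, 0, 0, 0, 0, 1]], force=25)

```text
clock: 2.95
tool_pos: [0.4433, -0.133, 0.1217]
eef_rot: [0.69, 0.724, 0.0, 0.0]
contact_force: [0.5, 0.4, 0.3]
opening: 0.193
finger_force: 25.0
```

step_arm(series=[[0, 0, 15, 0, 0, 0, 1], [0, 0, 30, 0, 0, 0, 1], [0, 0, 30, 0, 0, 0, 1], [0, 0, 30, 0, 0, 0, 1], [0, 20, 15, 0, 0, 0, 1], [0, 35, 0, 0, 0, 0, 1], [0, 35, 0, 0, 0, 0, 1], [0, 35, 0, 0, 0, 0, 1], [0, 35, 0, 0, 0, 0, 1], [0, 35, 0, 0, 0, 0, 1], [0, 35, 0, 0, 0, 0, 1], [0, 35, 0, 0, 0, 0, 1], [0, 35, 0, 0, 0, 0, 1], [0, 35, 0, 0, 0, 0, 1], [0, 35, 0, 0, 0, 0, 1], [0, 30, 0, 0, 0, 0, 1], [30, 0, 0, 0, 0, 0, 1], [40, 0, 0, 0, 0, 0, 1], [40, 0, 0, 0, 0, 0, 1], [20, 0, 0, 0, 0, 0, 1]])

```text
clock: 4.95
tool_pos: [0.5763, 0.2655, 0.2408]
eef_rot: [0.691, 0.723, -0.0, 0.001]
contact_force: [0.0, 1.2, -0.4]
opening: 0.193
finger_force: 25.0
```

step_arm(series=[[0, 0, -20, 0, 0, 0, 1], [0, 0, -20, 0, 0, 0, 1], [0, 0, -11, 0, 0, 0, 1], [0, 0, 0, 0, 0, 0, 1], [0, 0, 0, 0, 0, 0, 1]])

```text
clock: 5.45
tool_pos: [0.5731, 0.2671, 0.191]
eef_rot: [0.689, 0.724, 0.0, 0.0]
contact_force: [-0.1, 0.1, -0.5]
opening: 0.193
finger_force: 25.0
```

Run:
```python
from h import *
s=r.get_state();print({k:np.round(s[k],4) for k in('clock','tool_pos','contact_force')})
snap('side','s2');snap('top','t2')
p=cv2.imread('pics/s2.png')[200:400,180:400]; q=cv2.imread('pics/t2.png')[150:290,120:330]
a=cv2.resize(p,(396,360));b=cv2.resize(q,(396,264));o=np.zeros((360,800,3),np.uint8);o[:,:396]=a;o[:264,404:]=b
cv2.imwrite('pics/c2.png',o)
P=cloud('s2').reshape(-1,3)
def sel(n,xl,xh,yl,yh,zl,zh):
    Q=P[(P[:,0]>xl)&(P[:,0]<xh)&(P[:,1]>yl)&(P[:,1]<yh)&(P[:,2]>zl)&(P[:,2]<zh)]
    if len(Q):print(n,len(Q),np.round(np.median(Q,0),4),np.round(Q.min(0),4),np.round(Q.max(0),4))
sel('ball',.54,.61,.235,.30,.149,.18)
sel('spool',.54,.61,.225,.30,.07,.125)
sel('prongs',.54,.61,.15,.222,.12,.17)
sel('prongR',.54,.573,.15,.222,.12,.17);sel('prongL',.573,.61,.15,.222,.12,.17)
```

```text
{'clock': np.float64(5.45), 'tool_pos': array([0.5731, 0.2671, 0.191 ]), 'contact_force': array([-0.1174,  0.1364, -0.5493])}
ball 392 [0.5689 0.2749 0.1719] [0.5576 0.2592 0.1555] [0.5845 0.2819 0.18  ]
spool 1565 [0.568  0.2785 0.1179] [0.5479 0.2437 0.07  ] [0.5952 0.2929 0.1243]
prongs 216 [0.5587 0.1855 0.138 ] [0.5548 0.1549 0.1258] [0.5851 0.2129 0.15  ]
prongR 214 [0.5587 0.1855 0.1381] [0.5548 0.1549 0.1258] [0.5674 0.2124 0.15  ]
prongL 2 [0.5793 0.1878 0.1306] [0.5734 0.1628 0.1283] [0.5851 0.2129 0.1328]
```

View pics/c2.png

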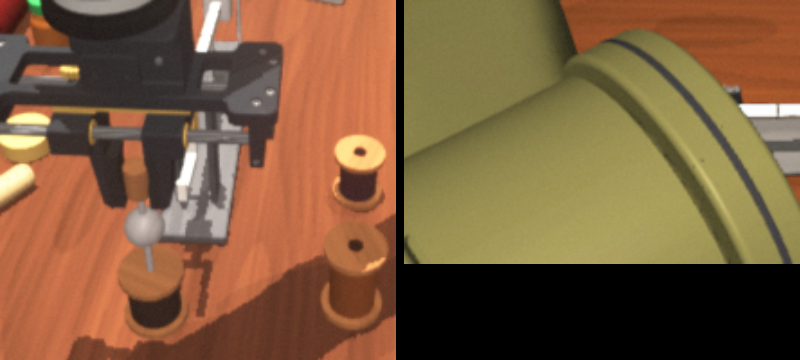

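The crop shows the ball at (145,227) hanging straight below the knob. It is in line with the fork, whose right prong tip is at (183,190). I'll slide it in.

step_arm(series=[[0, -15, 0, 0, 0, 0, 1], [0, -15, 0, 0, 0, 0, 1], [0, -15, 0, 0, 0, 0, 1], [0, -13, 0, 0, 0, 0, 1], [0, -13, 0, 0, 0, 0, 1], [0, -12, 0, 0, 0, 0, 1], [0, 0, 0, 0, 0, 0, 1], [0, 0, 0, 0, 0, 0, 1]])

```text
clock: 6.35
tool_pos: [0.5732, 0.1842, 0.1908]
eef_rot: [0.69, 0.724, 0.0, -0.0]
contact_force: [-0.0, 0.5, -1.4]
opening: 0.192
finger_force: 25.0
```

Run:
```python
from h import *
snap('side','s3')
p=cv2.imread('pics/s3.png')[180:340,200:380];cv2.imwrite('pics/c3.png',cv2.resize(p,None,fx=3.5,fy=3.5,interpolation=2))
```

```text
(no output)
```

View pics/c3.png

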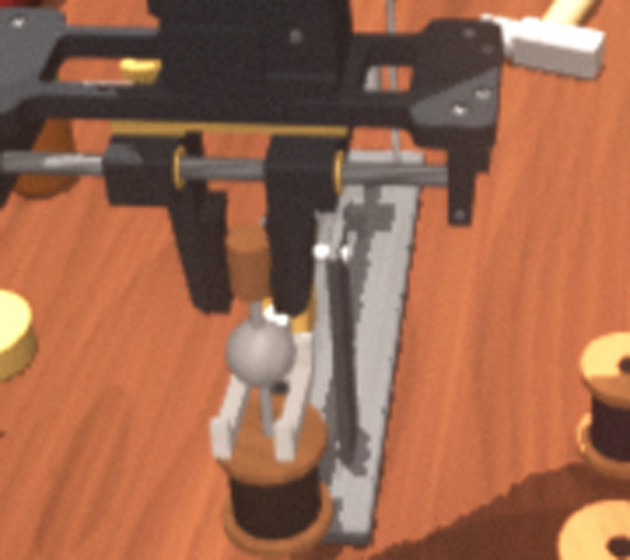

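The ball at (260,350) sits above and between the prongs, with the rod passing between them. I'll lower it gently.

step_arm(series=[[0, 0, -4, 0, 0, 0, 1], [0, 0, -4, 0, 0, 0, 1], [0, 0, -2, 0, 0, 0, 1], [0, 0, -2, 0, 0, 0, 1], [0, 0, 0, 0, 0, 0, 1], [0, 0, 0, 0, 0, 0, 1]])

```text
clock: 7.0
tool_pos: [0.5732, 0.184, 0.1787]
eef_rot: [0.69, 0.724, 0.0, 0.0]
contact_force: [-0.8, -0.9, -1.6]
opening: 0.191
finger_force: 25.0
```

step_arm(series=[[0, 0, -1, 0, 0, 0, 1], [0, 0, -1, 0, 0, 0, 1], [0, 0, 0, 0, 0, 0, 1], [0, 0, 0, 0, 0, 0, 1]])

```text
clock: 7.4
tool_pos: [0.5731, 0.184, 0.1768]
eef_rot: [0.69, 0.724, 0.0, 0.0]
contact_force: [0.2, -0.5, -2.3]
opening: 0.196
finger_force: 25.0
```

step_arm(series=[[0, 0, -1, 0, 0, 0, 1], [0, 0, -0.5, 0, 0, 0, 1], [0, 0, 0, 0, 0, 0, 1], [0, 0, 0, 0, 0, 0, 1]])

```text
clock: 7.8
tool_pos: [0.5734, 0.184, 0.1754]
eef_rot: [0.69, 0.724, 0.0, 0.0]
contact_force: [0.5, 0.4, 0.2]
opening: 0.193
finger_force: 25.0
```

step_arm(series=[[0, 0, -1, 0, 0, 0, 1], [0, 0, 0, 0, 0, 0, 1], [0, 0, 0, 0, 0, 0, 1]])

```text
clock: 8.1
tool_pos: [0.5735, 0.1841, 0.1745]
eef_rot: [0.69, 0.724, 0.0, 0.0]
contact_force: [1.7, 0.0, 2.2]
opening: 0.192
finger_force: 25.0
```

Run:
```python
from h import *
snap('side','s4')
p=cv2.imread('pics/s4.png')[180:340,200:380];cv2.imwrite('pics/c4.png',cv2.resize(p,None,fx=3.5,fy=3.5,interpolation=2))
print(r.get_state()['contact_force'])
```

```text
[1.42377415 0.33520957 2.13393297]
```

View pics/c4.png

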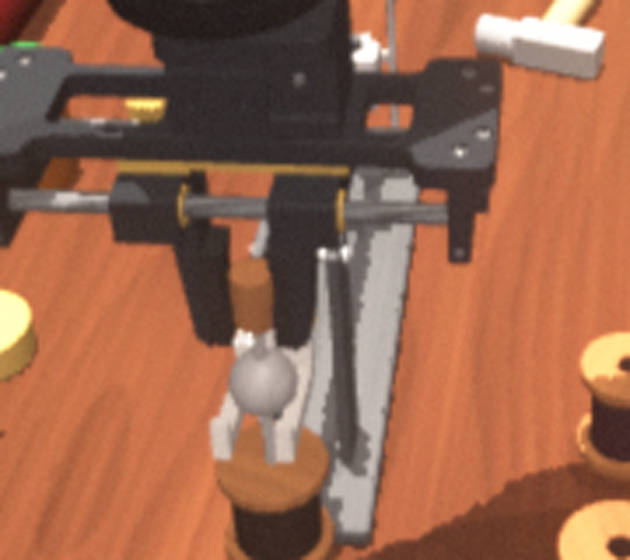

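The ball at (263,380) rests on the prongs and the force is now upward. I'll ease the side load and let go.

step_arm(series=[[0.6, 0, 0.5, 0, 0, 0, 1], [0, 0, 0, 0, 0, 0, 1], [0, 0, 0, 0, 0, 0, 0.75], [0, 0, 0, 0, 0, 0, 0.7], [0, 0, 0, 0, 0, 0, 0.65], [0, 0, 0, 0, 0, 0, 0.6], [0, 0, 0, 0, 0, 0, 0.5], [0, 0, 0, 0, 0, 0, 0.4], [0, 0, 0, 0, 0, 0, 0.3], [0, 0, 0, 0, 0, 0, 0.3], [0, 0, 0, 0, 0, 0, 0.3], [0, 0, 0, 0, 0, 0, 0.3]], force=10)

```text
clock: 9.35
tool_pos: [0.5738, 0.184, 0.1748]
eef_rot: [0.69, 0.724, 0.0, 0.0]
contact_force: [-0.1, 0.5, 0.5]
opening: 0.699
finger_force: 0.0
```

step_arm(series=[[0, 0, 10, 0, 0, 0, 0.3], [0, 0, 20, 0, 0, 0, 0.3], [0, 0, 30, 0, 0, 0, 0.3], [0, 0, 20, 0, 0, 0, 0], [0, -30, 0, 0, 0, 0, 0], [0, -40, 0, 0, 0, 0, 0], [0, -40, 0, 0, 0, 0, 0], [0, -40, 0, 0, 0, 0, 0], [0, -40, 0, 0, 0, 0, 0], [0, -40, 0, 0, 0, 0, 0], [13, -40, 0, 0, 0, 0, 0], [0, -22, 0, 0, 0, 0, 0], [0, 0, 0, 0, 0, 0, 0], [0, 0, 0, 0, 0, 0, 0]])

```text
clock: 10.75
tool_pos: [0.5867, -0.1072, 0.2553]
eef_rot: [0.69, 0.724, 0.001, -0.0]
contact_force: [0.2, 1.0, -0.6]
opening: 1.003
finger_force: 0.0
```

Run:
```python
from h import *
s=r.get_state();print({k:np.round(s[k],4) for k in('clock','tool_pos','opening')})
snap('side','s5');snap('wrist','w5')
a=cv2.resize(cv2.imread('pics/s5.png')[170:350,220:400],(400,400),interpolation=2);b=cv2.resize(cv2.imread('pics/w5.png'),(400,300));o=np.zeros((400,800,3),np.uint8);o[:,:400]=a;o[:300,400:]=b
cv2.imwrite('pics/c5.png',o)
P=cloud('w5').reshape(-1,3)
Q=P[(P[:,2]>.10)&(P[:,2]<.15)&(abs(P[:,0]-.587)<.03)&(P[:,1]>-.13)&(P[:,1]<.06)]
for y in np.arange(-.13,.06,.01):
    q=Q[abs(Q[:,1]-y)<.005]
    if len(q):print(round(y,3),len(q),np.round(np.median(q,0),4),np.round(q.min(0)[0],4),np.round(q.max(0)[[0,2]],4))
```

```text
{'clock': np.float64(10.75), 'tool_pos': array([ 0.5867, -0.1072,  0.2553]), 'opening': np.float64(1.0025)}
-0.13 74 [ 0.5889 -0.1273  0.1132] 0.5842 [0.5937 0.1147]
-0.12 284 [ 0.587  -0.1185  0.1244] 0.5734 [0.6027 0.1323]
-0.11 525 [ 0.5878 -0.1096  0.1263] 0.5731 [0.6028 0.1335]
-0.1 684 [ 0.5869 -0.0989  0.1262] 0.5722 [0.6025 0.1334]
-0.09 310 [ 0.5877 -0.0932  0.1176] 0.5731 [0.6013 0.1203]
-0.08 179 [ 0.5864 -0.0801  0.1198] 0.5814 [0.5911 0.122 ]
-0.07 188 [ 0.5858 -0.0702  0.1214] 0.5809 [0.5911 0.1237]
-0.06 211 [ 0.5854 -0.0599  0.1226] 0.5802 [0.5906 0.1247]
-0.05 220 [ 0.5847 -0.0499  0.1241] 0.5797 [0.59   0.1266]
-0.04 227 [ 0.5843 -0.0399  0.1255] 0.5793 [0.5894 0.1275]
-0.03 232 [ 0.5837 -0.03    0.1269] 0.5788 [0.5888 0.1297]
-0.02 240 [ 0.5833 -0.0199  0.1283] 0.5783 [0.5883 0.1313]
-0.01 264 [ 0.5831 -0.01    0.1297] 0.5779 [0.5884 0.1324]
-0.0 275 [5.824e-01 1.000e-04 1.312e-01] 0.5774 [0.5876 0.1336]
0.01 282 [0.582  0.0102 0.1325] 0.577 [0.587 0.135]
0.02 285 [0.5814 0.02   0.1339] 0.5765 [0.5863 0.1366]
0.03 313 [0.581  0.03   0.1354] 0.576 [0.5863 0.1381]
0.04 188 [0.5808 0.0378 0.1365] 0.5758 [0.5857 0.1392]
```

View pics/c5.png

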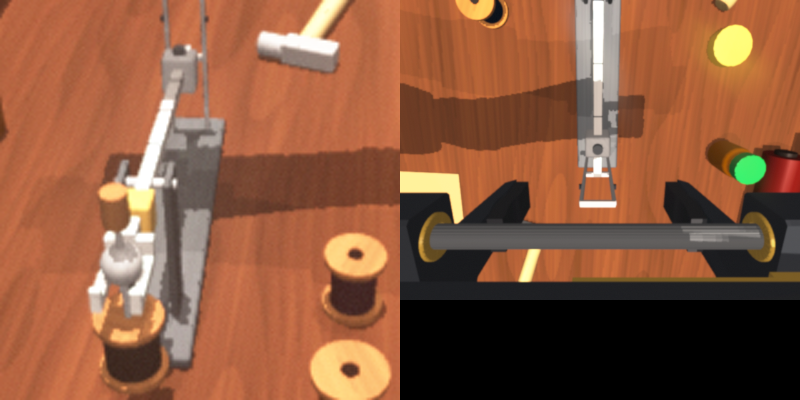

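The beam still sits with the poise end down (tilt about 0.14). The spool hangs with its ball at (120,260), seated on both prongs and free. The poise is centred between the open fingers, so I'll descend and pinch it lightly.

step_arm(series=[[0.5, 3, -40, 0, 0, 0, 0], [0, 0, -40, 0, 0, 0, 0], [0, 0, -40, 0, 0, 0, 0], [0, 0, -20, 0, 0, 0, 0], [0, 0, -9, 0, 0, 0, 0.3], [0, 0, 0, 0, 0, 0, 0.5], [0, 0, 0, 0, 0, 0, 0.55], [0, 0, 0, 0, 0, 0, 0.6], [0, 0, 0, 0, 0, 0, 0.62], [0, 0, 0, 0, 0, 0, 0.64], [0, 0, 0, 0, 0, 0, 0.65], [0, 0, 0, 0, 0, 0, 0.66], [0, 0, 0, 0, 0, 0, 0.67], [0, 0, 0, 0, 0, 0, 0.68], [0, 0, 0, 0, 0, 0, 0.7], [0, 0, 0, 0, 0, 0, 0.7]], force=6)

```text
clock: 12.45
tool_pos: [0.5878, -0.1051, 0.106]
eef_rot: [0.69, 0.724, 0.0, 0.001]
contact_force: [2.1, -0.7, 1.2]
opening: 0.338
finger_force: 6.0
```

step_arm(series=[[0.3, 3, 0.4, 0, 0, 0, 0.7], [-0.3, 6.4, 0.9, 0, 0, 0, 0.7], [-0.3, 6.4, 0.9, 0, 0, 0, 0.7], [-0.3, 6.4, 0.9, 0, 0, 0, 0.7], [-0.3, 6.4, 0.9, 0, 0, 0, 0.7], [-0.3, 6.4, 0.9, 0, 0, 0, 0.7], [-0.3, 6.4, 0.9, 0, 0, 0, 0.7], [-0.3, 6.4, 0.9, 0, 0, 0, 0.7], [-0.3, 6.4, 0.9, 0, 0, 0, 0.7], [-0.3, 6.4, 0.9, 0, 0, 0, 0.7], [-0.1, 3, 0.5, 0, 0, 0, 0.7], [0, 0, 0, 0, 0, 0, 0.7], [0, 0, 0, 0, 0, 0, 0.7]])

```text
clock: 13.75
tool_pos: [0.5847, -0.0398, 0.1151]
eef_rot: [0.689, 0.725, 0.001, -0.0]
contact_force: [1.0, 0.3, 6.8]
opening: 0.341
finger_force: 6.0
```

```bash
cat >> h.py <<'E'
def tilt(name,cam='wrist'):
    from numpy.linalg import lstsq
    snap(cam,name);P=cloud(name).reshape(-1,3)
    xb=.5822-.0445*(P[:,1]-0.0)
    m=(abs(P[:,0]-xb)<.018)&(P[:,2]>.09)&(P[:,2]<.2)&(P[:,1]>-.16)&(P[:,1]<.06)
    Q=P[m]
    rows=[]
    for y in np.arange(-.145,.06,.01):
        q=Q[abs(Q[:,1]-y)<.005]
        if len(q)>20: rows.append((y,len(q),np.median(q[:,0]),np.ptp(q[:,0]),np.median(q[:,2]),q[:,2].max()))
    rows=np.array(rows)
    b=rows[rows[:,3]<.016]
    f=np.polyfit(b[:,0],b[:,4],1)
    for _ in range(2):
        e=b[:,4]-np.polyval(f,b[:,0]); b=b[abs(e)<.003]; f=np.polyfit(b[:,0],b[:,4],1)
    print('tilt',round(f[0],4),'n',len(b))
    e=Q[:,2]-np.polyval(f,Q[:,1]); p=Q[(e>.007)&(e<.014)]
    if len(p):print('poise y',np.round([np.percentile(p[:,1],1),np.percentile(p[:,1],99),np.median(p[:,1]),np.median(p[:,0])],4))
E
python3 -c "
from h import *
s=r.get_state();print({k:np.round(s[k],4) for k in('clock','tool_pos','contact_force')})"
```

```text
{'clock': np.float64(13.75), 'tool_pos': array([ 0.5847, -0.0398,  0.1151]), 'contact_force': array([1.0066, 0.2644, 6.8394])}
```

step_arm(series=[[0, 0, 0.5, 0, 0, 0, 0.7], [0, 0, 0, 0, 0, 0, 0.7], [0, 0, 0, 0, 0, 0, 0.7]])

```text
clock: 14.05
tool_pos: [0.5848, -0.0403, 0.1152]
eef_rot: [0.689, 0.725, 0.001, -0.0]
contact_force: [2.8, 0.9, 1.9]
opening: 0.34
finger_force: 6.0
```

step_arm(series=[[0, 0, 0.3, 0, 0, 0, 0.64], [0, 0, 0, 0, 0, 0, 0.6], [0, 0, 0, 0, 0, 0, 0.4], [0, 0, 0, 0, 0, 0, 0], [0, 0, 0, 0, 0, 0, 0], [0, 0, 20, 0, 0, 0, 0], [0, 0, 40, 0, 0, 0, 0], [0, 0, 40, 0, 0, 0, 0], [0, 0, 20, 0, 0, 0, 0], [0, 0, 0, 0, 0, 0, 0], [0, 0, 0, 0, 0, 0, 0], [0, 0, 0, 0, 0, 0, 0]])

```text
clock: 15.25
tool_pos: [0.5836, -0.0418, 0.234]
eef_rot: [0.69, 0.724, -0.001, -0.001]
contact_force: [0.7, -0.7, 0.2]
opening: 1.0
finger_force: 0.0
```

```bash
python3 -c "
from h import *
s=r.get_state();print({k:np.round(s[k],4) for k in('clock','tool_pos','contact_force')})
tilt('a1')"
```

```text
{'clock': np.float64(15.25), 'tool_pos': array([ 0.5836, -0.0418,  0.234 ]), 'contact_force': array([ 0.6602, -0.6554,  0.1603])}
tilt 0.1415 n 16
poise y [-0.0565 -0.0316 -0.0413  0.5845]
```

step_arm(series=[[0.5, 0, -40, 0, 0, 0, 0], [0, 0, -40, 0, 0, 0, 0], [0, 0, -30, 0, 0, 0, 0.3], [0, 0, -10, 0, 0, 0, 0.5], [0, 0, 0, 0, 0, 0, 0.6], [0, 0, 0, 0, 0, 0, 0.63], [0, 0, 0, 0, 0, 0, 0.65], [0, 0, 0, 0, 0, 0, 0.67], [0, 0, 0, 0, 0, 0, 0.69], [0, 0, 0, 0, 0, 0, 0.7], [0, 0, 0, 0, 0, 0, 0.7], [-0.3, 6.2, 0.95, 0, 0, 0, 0.7], [-0.3, 6.2, 0.95, 0, 0, 0, 0.7], [-0.3, 6.2, 0.95, 0, 0, 0, 0.7], [-0.3, 6.2, 0.95, 0, 0, 0, 0.7], [0, 0, 0, 0, 0, 0, 0.7], [0, 0, 0, 0, 0, 0, 0.7]])

```text
clock: 17.0
tool_pos: [0.5836, -0.0152, 0.1199]
eef_rot: [0.689, 0.725, 0.0, -0.0]
contact_force: [-3.8, 0.4, 7.4]
opening: 0.338
finger_force: 6.0
```

step_arm(series=[[0, 0, 0, 0, 0, 0, 0.64], [0, 0, 0, 0, 0, 0, 0.6], [0, 0, 0, 0, 0, 0, 0.4], [0, 0, 0, 0, 0, 0, 0], [0, 0, 0, 0, 0, 0, 0], [0, 0, 20, 0, 0, 0, 0], [0, 0, 40, 0, 0, 0, 0], [0, 0, 40, 0, 0, 0, 0], [0, 0, 20, 0, 0, 0, 0], [0, 0, 0, 0, 0, 0, 0], [0, 0, 0, 0, 0, 0, 0], [0, 0, 0, 0, 0, 0, 0]])

```text
clock: 18.2
tool_pos: [0.5831, -0.017, 0.2378]
eef_rot: [0.69, 0.724, -0.001, -0.001]
contact_force: [-0.2, -0.0, -0.5]
opening: 0.997
finger_force: 0.0
```

```bash
python3 -c "
from h import *
s=r.get_state();print({k:np.round(s[k],4) for k in('clock','tool_pos','contact_force')})
tilt('a2')"
```

```text
{'clock': np.float64(18.2), 'tool_pos': array([ 0.5831, -0.017 ,  0.2378]), 'contact_force': array([-0.1687, -0.0486, -0.476 ])}
tilt 0.1403 n 5
poise y [-0.1517 -0.0055 -0.0155  0.5832]
```

step_arm(series=[[0, 0, -40, 0, 0, 0, 0], [0, 0, -40, 0, 0, 0, 0], [0, 0, -30, 0, 0, 0, 0.3], [0, 0, -8.5, 0, 0, 0, 0.5], [0, 0, 0, 0, 0, 0, 0.6], [0, 0, 0, 0, 0, 0, 0.63], [0, 0, 0, 0, 0, 0, 0.65], [0, 0, 0, 0, 0, 0, 0.67], [0, 0, 0, 0, 0, 0, 0.69], [0, 0, 0, 0, 0, 0, 0.7], [0, 0, 0, 0, 0, 0, 0.7], [-0.2, 6.2, 1.0, 0, 0, 0, 0.7], [-0.3, 6.2, 1.0, 0, 0, 0, 0.7], [-0.3, 6.2, 1.0, 0, 0, 0, 0.7], [-0.2, 5.4, 0.9, 0, 0, 0, 0.7], [0, 0, 0, 0, 0, 0, 0.7], [0, 0, 0, 0, 0, 0, 0.7]])

```text
clock: 19.95
tool_pos: [0.5825, 0.0091, 0.1251]
eef_rot: [0.689, 0.725, 0.0, -0.001]
contact_force: [-3.7, 0.1, 7.1]
opening: 0.337
finger_force: 6.0
```

step_arm(series=[[0, 0, 0, 0, 0, 0, 0.64], [0, 0, 0, 0, 0, 0, 0.6], [0, 0, 0, 0, 0, 0, 0.4], [0, 0, 0, 0, 0, 0, 0], [0, 0, 0, 0, 0, 0, 0], [0, 0, 20, 0, 0, 0, 0], [0, 0, 40, 0, 0, 0, 0], [0, 0, 40, 0, 0, 0, 0], [0, 0, 20, 0, 0, 0, 0], [0, 0, 0, 0, 0, 0, 0], [0, 0, 0, 0, 0, 0, 0], [0, 0, 0, 0, 0, 0, 0]])

```text
clock: 21.15
tool_pos: [0.5821, 0.007, 0.2432]
eef_rot: [0.69, 0.724, -0.001, -0.001]
contact_force: [0.0, 0.4, -0.1]
opening: 0.998
finger_force: 0.0
```

```bash
python3 -c "
from h import *
s=r.get_state();print({k:np.round(s[k],4) for k in('clock','tool_pos','contact_force')})
tilt('a3');tilt('a3s','side')"
```

```text
{'clock': np.float64(21.15), 'tool_pos': array([0.5821, 0.007 , 0.2432]), 'contact_force': array([ 0.0052,  0.4057, -0.0712])}
tilt 0.0028 n 13
poise y [-0.0038  0.0217  0.0112  0.5821]
tilt 0.0046 n 7
poise y [-0.1538  0.0236  0.0137  0.579 ]
```

View pics/a3.png

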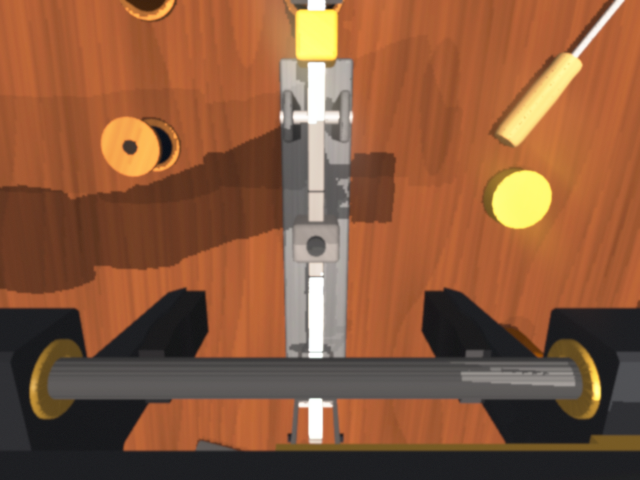

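The view shows the poise at (316,243) on a beam that now looks level, with a fitted tilt of about 0.003 rad. I'll lift the hand clear, let the beam settle and measure again.

step_arm(series=[[0, 0, 30, 0, 0, 0, 0], [0, -20, 30, 0, 0, 0, 0], [0, -30, 0, 0, 0, 0, 0], [0, -30, 0, 0, 0, 0, 0], [0, 0, 0, 0, 0, 0, 0], [0, 0, 0, 0, 0, 0, 0], [0, 0, 0, 0, 0, 0, 0], [0, 0, 0, 0, 0, 0, 0], [0, 0, 0, 0, 0, 0, 0], [0, 0, 0, 0, 0, 0, 0], [0, 0, 0, 0, 0, 0, 0], [0, 0, 0, 0, 0, 0, 0], [0, 0, 0, 0, 0, 0, 0], [0, 0, 0, 0, 0, 0, 0], [0, 0, 0, 0, 0, 0, 0], [0, 0, 0, 0, 0, 0, 0], [0, 0, 0, 0, 0, 0, 0], [0, 0, 0, 0, 0, 0, 0]])

```text
clock: 23.05
tool_pos: [0.583, -0.0726, 0.3047]
eef_rot: [0.69, 0.724, 0.0, -0.0]
contact_force: [-0.0, 0.7, 0.3]
opening: 0.999
finger_force: 0.0
```

```bash
python3 -c "
from h import *
tilt('a4');tilt('a5');tilt('a4s','side')
# control: fit the base plate slope, and full-beam fit
for n in('a4','a5','a4s'):
    P=cloud(n).reshape(-1,3);xb=.5822-.0445*P[:,1]
    m=(abs(P[:,0]-xb)<.03)&(abs(P[:,2]-.012)<.006)&(P[:,1]>-.15)&(P[:,1]<.06);print(n,'base slope',np.round(np.polyfit(P[m,1],P[m,2],1),4),m.sum())
    m=(abs(P[:,0]-xb)<.004)&(abs(P[:,2]-.142)<.005)&(P[:,1]>-.14)&(P[:,1]<.06);print('beam',np.round(np.polyfit(P[m,1],P[m,2],1),4),m.sum(),P[m,1].min(),P[m,1].max())
"
```

```text
tilt 0.0017 n 16
poise y [-0.1517  0.0212  0.0081  0.5817]
tilt 0.0014 n 16
poise y [-0.1518  0.0213  0.0081  0.5819]
tilt 0.0031 n 7
poise y [-0.1532  0.0233  0.0135  0.5793]
a4 base slope [0.0002 0.0132] 6978
beam [0.0013 0.1431] 2252 -0.13999354223335264 0.059999786973123914
a5 base slope [0.0001 0.0132] 6968
beam [0.0013 0.1431] 2259 -0.13986956031416092 0.05996920426745711
a4s base slope [0.0005 0.0118] 1144
beam [0.0035 0.1419] 209 -0.13967503773287304 0.059582659131050764
```

```bash
python3 -c "
import cv2
p=cv2.imread('pics/a4s.png')[160:360,220:400];cv2.imwrite('pics/f.png',cv2.resize(p,None,fx=3,fy=3,interpolation=2))"
```

```text
(no output)
```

View pics/f.png

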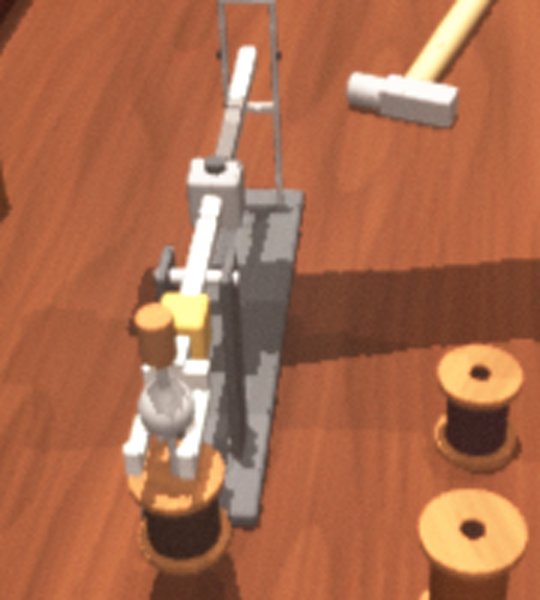

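The ball at (165,405) rests on both prongs, the beam is level and the hand is clear.

```bash
python3 -c "
from plant import r
print(r.finish_job())"
```

```text
the job is handed in; nothing more can be done
None
```

The spool hangs by its ball in the fork, the poise is set so the beam floats level (tilt measured at about 0.0015 rad), the hand is clear, and the job was handed in at about 23 s; no verdict came back.

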